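# Lock the template stud into the ironing-board rail

### The arm

A 6-joint arm with a two-finger parallel gripper is mounted at the origin on a cart in front of the work surface, level with it; the furniture and walls round the work are solid. World frame = base frame: x ahead of the robot, y to its left, z up, the work surface at z = 0. Lengths are in m, angles in degrees, forces in N, time in s.
With the tool pointing down it reaches from about 0.325 to 0.775 m from the base axis. Payload 5.5 kg.
Tool frame: the origin (TCP) lies between the finger pads; the fingertips stand r.tip_extent ahead of it and the grasp point (between the pads) lies 5 mm behind it (r.tip_extent is the distance from the TCP to the fingertips, in m); y points along the fingers, z is the direction in which the jaws open and shut, and the axes are right-handed (so a half turn about y gives the same grasp; the last joint's range is limited). The gripper opens to 85 mm and grips with 20 to 120 N. Pads are 22 mm wide; open, the fingers measure 114 mm over their backs; the gripper's body (76 mm by 85 mm) begins 54 mm behind the grasp point. The pads swing forward as they close: fully open they stand 13 mm farther back than shut.
Start: joints at [-76.243, 5.22, 70.514, -0, 104.267, -3.249], TCP at [0.175, -0.574, 0.245] pointing down, gripper open.
Joint ranges: [-164.24, 164.24], [-49.07, 125.15], [9.68, 141.18], [-86.29, 266.29], [3.28, 154.24], [-151.56, 151.56]. Speed limits (degrees/s): [147.25, 147.25, 172.46, 180, 180, 180].

### API

Orientations are given as a 3x3 rotation matrix whose columns are the frame's x, y, z axes.
In Python, from station import r, vision, ticket gives the robot as it stands.
- The arm moves only by the tool drive_tool, never from a script. Its argument "targets" is a list that holds one entry, the list of rows, each a list of 7 numbers: the turn, a rotation vector about the tool's x, y, z in degrees, then the shift along the tool's x, y, z in mm, then the opening in per cent of the stroke, from 0 (shut) to 100 (fully open). A call has 1 to 12 rows; each row is the pose to reach, as a shift and turn from the pose commanded when the call began, along the tool's axes at that moment; what a row does not reach only later rows make up. A row lasts 1/12 s, in which the tool goes at most 41.7 mm and 7.16 degrees, less where a joint would pass 70% of its speed; a pose out of reach is approached as far as the arm can. A call with a gripper value outside its range is refused whole. The fingers move at their own pace and stop on an object; "force" is the grip in N (left out, the last holds). Time passes only in rows, so rows that repeat a pose let the fingers close. It gives the time, the measured TCP pose, the force and the opening at its end, in the units of the state.
- r.state(): the state, without advancing time (a new reading comes with each control period).
- vision.read_camera(name): name is "side" or "top" or "wrist"; returns a dict with "image" (384x512x3 uint8, red, green, blue), "range_z" (384x512 float32, m along the optical axis (not along the pixel's ray), 0 where there is no reading), "K" (3x3 intrinsics, pixels), "cam_to_world" (4x4, takes a point from camera to world coordinates). Camera axes: x right, y down, z forward; pixel columns grow to the right and rows downward; lengths in m; the calibration is good to about 2 mm. A picture is of the moment at which its call begins.
- ticket.hand_in(): hands the job in, once; it reports no verdict.
Trained networks look in a picture, given as the dict that the camera call returned (one of the last four; its "shot" number tells which), for a name from the list of things; names that differ only in an ending like _2 or _b are one class to them, and where a whole thing is asked for, a point or a joint stands for the part that bears it (a point fixed in the world has none). Each returns a list of dicts, best first, with "score" (0 to 1); they miss things now and then, are a little off and sometimes report something else, mostly with a low value. They report only what shows in the picture. A call takes as long as a camera call. They do not tell look-alikes from the thing itself.
- vision.recognise(picture, label): "point" ([column, row] in pixels, amid what is visible of it).
- vision.masks_of(picture, label): "pixels" (384x512 bool, what is visible of it) and "point" ([column, row] in pixels, amid what is visible of it).
- vision.mark_of(picture, label): "point" ([column, row] in pixels: a listed point, or the origin of a listed thing).
The state is a dict: "time_s": time; "joints": joint angles; "qd": joint speeds; "joint_efforts": joint torques, N m; "tool_pos": TCP position; "tcp_rot": TCP orientation; "force": force on the tool from outside, world axes, zero at the start; "ft_torque": the same for the moment, N m; "opening": finger opening in m.
Only numpy, scipy, OpenCV 4.12 (cv2) and the standard library are available. Lean on these libraries where they do the work, as an engineer would, in place of code of your own. Each camera call takes 0.05 s, during which the arm holds its last target.

### The job

Take the orange-winged clamp stud out of its grey holder and lower its hammer head into the open entry of the aluminium T-slot rail until the collar sits on the rail. Slide it gently along the slot until it presses the spring stop inside the dark lock block with about 4 N, turn it a quarter turn clockwise (seen from above) so that it is locked across the slot, and let go. Do not force the stud against the rail or block at any time, and leave the other things on the board where they are.

Things in the scene. Friction and masses are not known exactly. Their poses are not given: they have to be found in the camera images.
- stud_grip (a point): Centre of the clamp stud's orange wing grip: a plate 40 mm long (own x), 14 mm thick (own y), 36 mm tall (own z, up), from 20 mm below to 16 mm above this point; grip it across the 14 mm from above, at or up to 8 mm above this point. Loose, 0.1 to 0.16 kg, half-turn symmetry. Below the wing: round collar, 28 mm across, underside 28 mm below this point; then a 9 mm shank and the head.
- stud_head (a point): Centre of the underside of the stud's steel hammer head, 45 mm below the grip point. Head 36 mm long (own x, along the wing), 12 mm wide (own y), 8 mm thick, lower edges rounded. Axes: z up along the stud.
- rail: Aluminium T-slot rail, fixed. Own x runs along the slot from the entry to the dark lock block, y across, z up; origin on the board under the slot line. Foot plate 242 x 84 x 4 mm (x -116 to 126); on it, within y -30 to 30, all is 23 mm tall (two small screw heads 26). Head chamber 14.5 mm wide, z 4 to 16; above it 7 mm lips leave an 11.5 mm slot for the shank.
- rail_entry (a point): Entry: where the stud's axis should go in, on the slot line at rail-top height (z 23), rail x = -72.5 mm, axes as the rail's. The opening in the lips is 52 x 14.5 mm (rail x -98.5 to -46.5), between four blue marks; the head goes in with its long side along the slot. With the collar down on the rail top the head's underside is at z 6 mm and the head can rise 2 mm under the lips.
- rail_lock (a point): Nominal turning axis of the dark lock block, on the slot line at rail-top height, rail x = +69 mm. The true axis (red lines beside the slot) is up to 14 mm nearer or farther along x, not measured: find it by feel. A spring stop meets the head's end 1.5 mm before the true axis with 1 N, then yields 2 N per mm for 8 mm. So a push of about 4 N (2 to 6) puts the stud on the axis; more is too far.
- rail_slot (a point): Middle of the slot, rail x = 0, at rail-top height. The rail proper ends at rail x = 29 mm; the lock block begins 2 to 30 mm beyond, its slot in line. Only within about 1.5 to 2 mm of the true axis can the head turn, and only clockwise from above, a quarter turn to fixed stops. More than 25 N between the stud and the rail or block counts as forcing.
- holder: Grey plastic holder, fixed, 66 (own x) x 50 (own y) x 32 mm tall, origin at the centre of its underside. The stud stands in its 43 x 21 mm pocket with the collar on the top face, wing along the holder's x; lift it straight up by at least 25 mm to clear it.
- masking_tape: Bystander, stuck down: roll of masking tape, 100 mm across, 25 mm tall; origin under its centre.
- thread_box: Bystander: small cardboard box 45 x 70 x 33 mm; origin under its centre.
- white_jar: Bystander: white jar, 70 mm across, 57 mm tall; origin under its centre.
- yellow_tape: Bystander: yellow tape measure, 58 x 73 mm, 33 mm tall; origin under its centre.
- scissors: Bystander, stuck down: blue-handled scissors lying flat, 87 x 199 x 9 mm; origin under the centre.
Not all that is in view belongs to the job. Leave any turquoise look-alike of the part that bears stud_grip alone.

How it is judged (in metres and radians):
On the way, in this order (a step that is already met when the one before it is completed fails the run):
1. the hammer head is down in the rail's entry, its long side along the slot (z of stud_head in the frame of rail below 0.0095 m and x of stud_head in the frame of rail between -0.09 and -0.055 m and horizontal distance between stud_head and rail_entry below 0.02 m and angle between the x axis of stud_head and the x axis of rail, either way round below 0.2 rad), for 0.1 s.
2. the stud has been slid along under the lips into the lock block, its head still along the slot (z of stud_head in the frame of rail below 0.0095 m and x of stud_head in the frame of rail above 0.051 m and angle between the x axis of stud_head and the x axis of rail, either way round below 0.3 rad), for 0.1 s.
At the end, for the whole second after the job is handed in: The stud stands released in the lock block (51 to 87 mm along the rail from its origin), head under the lips (its underside less than 9.5 mm above the board), its wing across the slot to within 0.25 rad and upright to within 0.15 rad (x of stud_head in the frame of rail between 0.051 and 0.087 m and z of stud_head in the frame of rail between 0.002 and 0.0095 m and angle between the x axis of stud_head and the y axis of rail, either way round below 0.25 rad and angle between stud_head's own z axis and vertical below 0.15 rad and contact force between rail and stud below 15 N and contact force between the fingers and stud below 0.1 N); the robot touches nothing.
It fails at once if the stud is forced against the rail or lock block with more than 25 N (contact force between stud and rail above 25 N).
It fails at once if a bystander is shifted by more than 20 mm (distance of any of thread_box, white_jar, yellow_tape from where it was at the start of the episode above 0.02 m).
It also fails if it takes over 53 s, if anything falls off the work surface, if the arm or the gripper's body presses on something with over 40 N, if the wrist force passes 120 N, or if a joint passes its speed limit or range.

## Working session

There is one attempt and no reset: what is moved stays moved. The work goes in short steps, Python scripts to look and compute and a tool call to move; the robot and the scene stay as the last step left them, time stands still between calls to the robot, and variables do not carry over. Pictures are saved under pics/ and viewed, and the job is handed in when it is done.

Besides the shell and the picture viewer there is one more tool, called after "Call:" as name([rows], argument=value, ...), one row to a line, values as JSON. drive_tool: Moves the arm, as the interface text tells. Its arguments: {"type":"object","properties":{"targets":{"type":"array","items":{"type":"array","items":{"type":"array","items":{"type":"number"}}}},"force":{"type":"number"}},"required":["targets"]}

```bash
ls; mkdir -p pics
cat > h.py <<'E'
import numpy as np, cv2
from station import r, vision, ticket
def save(p,n): cv2.imwrite(f'pics/{n}.png',cv2.cvtColor(p['image'],cv2.COLOR_RGB2BGR))
def ray(p,uv):
    T=np.array(p['cam_to_world']);K=np.array(p['K'])
    d=T[:3,:3]@np.linalg.solve(K,[uv[0],uv[1],1]);return T[:3,3],d
def onz(p,uv,z):
    o,d=ray(p,uv);return o+d*(z-o[2])/d[2]
def proj(p,X):
    T=np.linalg.inv(np.array(p['cam_to_world']));c=T[:3,:3]@np.array(X)+T[:3,3];q=np.array(p['K'])@c;return q[:2]/q[2]
def cloud(p):
    z=p['range_z'];v,u=np.mgrid[:384,:512];K=np.array(p['K']);T=np.array(p['cam_to_world'])
    c=np.stack([(u-K[0,2])/K[0,0]*z,(v-K[1,2])/K[1,1]*z,z],-1);w=c@T[:3,:3].T+T[:3,3];w[z==0]=np.nan;return w
E
python3 - <<'E'
from h import *
np.set_printoptions(precision=4,suppress=True)
s=r.state();print(s,r.tip_extent)
import pickle
for n in ['top','side','wrist']:
    p=vision.read_camera(n);save(p,n+'0');pickle.dump(p,open(n+'0.pkl','wb'))
    print(n,p['K'],p['cam_to_world'])
    for l in ['stud_grip','rail','rail_entry','rail_lock','rail_slot','holder']:
        try: print(l,[(round(d['score'],2),np.round(d['point'],1),onz(p,d['point'],{'stud_grip':.06,'rail':0,'holder':0}.get(l,.023))) for d in vision.mark_of(p,l)[:3]])
        except Exception as e: print(l,e)
E
```

```text
pics
{'time_s': 0.0, 'joints': array([-76.2419,   5.2628,  70.5837,   0.0015, 104.2665,  -3.2487]), 'qd': array([-0.0459,  0.0674,  0.0304,  0.0114,  0.0036, -0.0129]), 'joint_efforts': array([  0.0003, -45.8732, -41.802 ,  -0.0003,   0.0119,   0.    ]), 'tool_pos': array([ 0.1754, -0.5735,  0.2441]), 'tcp_rot': array([[-0.9563, -0.0004,  0.2925],
       [-0.2925,  0.0019, -0.9563],
       [-0.0001, -1.    , -0.002 ]]), 'force': array([-0.194 , -0.5179, -0.0751]), 'ft_torque': array([ 0.0631, -0.    ,  0.0382]), 'opening': 0.08579484836639045} 0.014
top [[347.5647   0.     253.0874]
 [  0.     347.5647 187.4172]
 [  0.       0.       1.    ]] [[-0.0086 -0.9791  0.2033  0.3679]
 [-0.9999  0.0095  0.0034  0.1968]
 [-0.0053 -0.2033 -0.9791  0.9085]
 [ 0.      0.      0.      1.    ]]
stud_grip [(0.67, array([208.1, 225.7]), array([0.4497, 0.3104, 0.06  ])), (0.67, array([167., 215.]), array([0.4769, 0.4119, 0.06  ])), (0.44, array([186. , 185.8]), array([0.5498, 0.3674, 0.06  ]))]
rail [(0.71, array([317. , 189.4]), array([0.5494, 0.0298, 0.    ]))]
rail_entry [(0.87, array([290.3, 195.
[... 870 characters left out ...]
[0.5578, 0.0074, 0.    ]))]
rail_entry [(0.75, array([279.1, 183.6]), array([0.5311, 0.0886, 0.023 ]))]
rail_lock [(0.98, array([287.9, 158.2]), array([ 0.5576, -0.0482,  0.023 ]))]
rail_slot [(0.67, array([278.5, 174. ]), array([0.5504, 0.0441, 0.023 ]))]
holder [(0.59, array([276.3, 252.3]), array([0.4479, 0.3154, 0.    ])), (0.2, array([278.9, 183.9]), array([0.5438, 0.0566, 0.    ]))]
wrist [[279.0971   0.     252.7583]
 [  0.     279.0971 187.3394]
 [  0.       0.       1.    ]] [[ 0.293  -0.9184 -0.2659  0.2434]
 [-0.9561 -0.2814 -0.0817 -0.5519]
 [ 0.0002  0.2782 -0.9605  0.3744]
 [ 0.      0.      0.      1.    ]]
stud_grip []
rail []
rail_entry []
rail_lock []
rail_slot []
holder []
```

Run:
```python
import cv2
a=cv2.imread('pics/top0.png');b=cv2.imread('pics/side0.png')
cv2.imwrite('pics/top0c.png',cv2.resize(a[130:280,130:400],None,fx=2.9,fy=2.9,interpolation=cv2.INTER_CUBIC))
cv2.imwrite('pics/side0c.png',cv2.resize(b[100:330,170:390],None,fx=2.6,fy=2.6,interpolation=cv2.INTER_CUBIC))
```

```text
(no output)
```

View pics/top0.png

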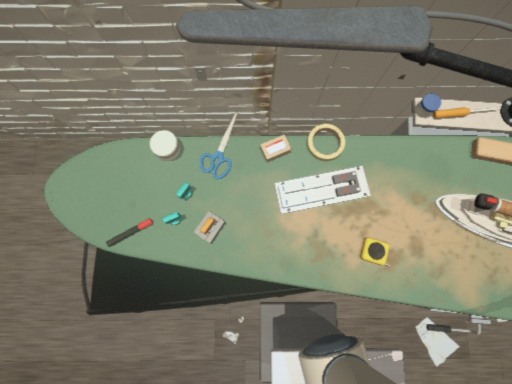

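View pics/top0c.png

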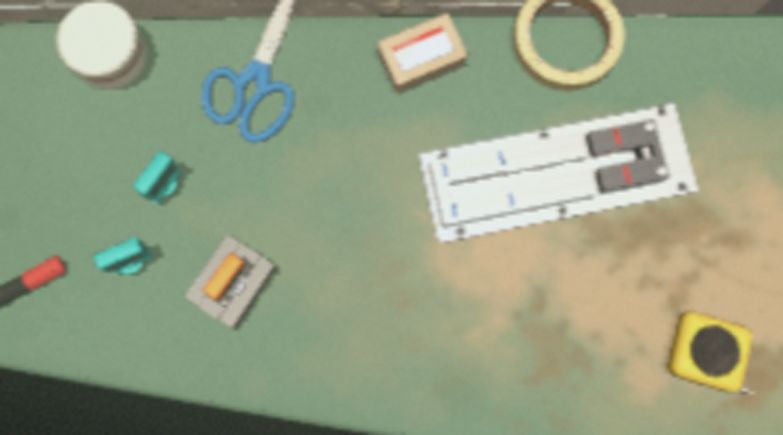

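View pics/side0c.png

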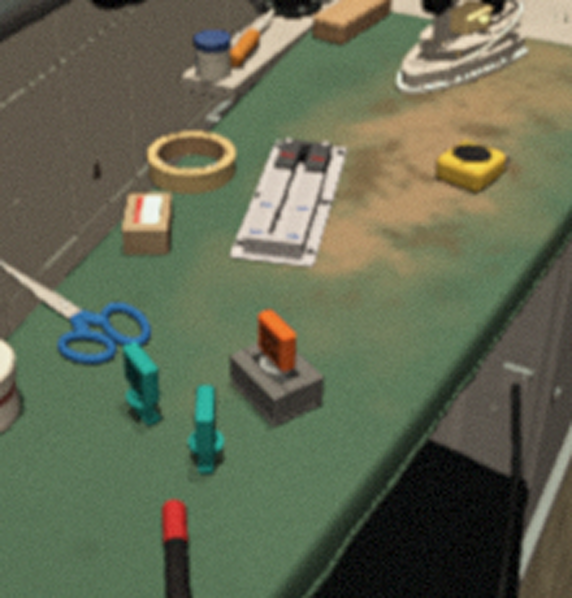

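The orange-winged stud is at top (208,226), in the grey holder, and it fits the description. The turquoise ones at (172,218) and (185,191) are look-alikes that I'll leave alone. The rail is at about (322,189) and the lock block with red lines at (345,185). I'll go to a view over the rail first.

Call:
drive_tool([
  [[0, -83, 0, -498, 0, -448, 100], [0, -83, 0, -498, 0, -448, 100], [0, -83, 0, -498, 0, -448, 100], [0, -83, 0, -498, 0, -448, 100], [0, -83, 0, -498, 0, -448, 100], [0, -83, 0, -498, 0, -448, 100], [0, -83, 0, -498, 0, -448, 100], [0, -83, 0, -498, 0, -448, 100], [0, -83, 0, -498, 0, -448, 100], [0, -83, 0, -498, 0, -448, 100], [0, -83, 0, -498, 0, -448, 100], [0, -83, 0, -498, 0, -448, 100]],
])

```text
time_s: 2.05
tool_pos: [0.4337, -0.1433, 0.2457]
tcp_rot: [[0.18, 0.001, 0.984], [-0.984, -0.0, 0.18], [0.001, -1.0, 0.001]]
force: [0.6, -1.1, -0.0]
opening: 0.0851
```

Run:
```python
from h import *
np.set_printoptions(precision=4,suppress=True)
import pickle
s=r.state();R=s['tcp_rot'];print(s['tool_pos'],np.degrees(np.arctan2(R[1,2],R[0,2])),s['joints'])
d=np.array([.5,.02,.245])-s['tool_pos'];print(R.T@d*1000)
```

```text
[ 0.4337 -0.1433  0.2457] 10.3639102106448 [-22.5512 -16.9536  91.159   -0.0023 105.7267 -32.9157]
[-148.7241    0.6755   94.5671]
```

Call:
drive_tool([
  [[0, 0, 0, -170, 0, 92, 100], [0, 0, 0, -170, 0, 92, 100], [0, 0, 0, -170, 0, 92, 100], [0, 0, 0, -170, 0, 92, 100], [0, 0, 0, -170, 0, 92, 100], [0, 0, 0, -170, 0, 92, 100], [0, 0, 0, -170, 0, 92, 100]],
])

```text
time_s: 2.63
tool_pos: [0.4943, 0.0394, 0.2451]
tcp_rot: [[0.177, -0.001, 0.984], [-0.984, -0.0, 0.177], [0.0, -1.0, -0.001]]
force: [-0.2, -0.4, 0.5]
opening: 0.0857
```

Run:
```python
from h import *
np.set_printoptions(precision=4,suppress=True)
import pickle
s=r.state();R=s['tcp_rot'];print(s['tool_pos'],np.degrees(np.arctan2(R[1,2],R[0,2])))
p=vision.read_camera('wrist');save(p,'w1');pickle.dump(p,open('w1.pkl','wb'))
for l in ['rail','rail_entry','rail_lock','rail_slot']:
    print(l,[(round(d['score'],2),np.round(d['point'],1),onz(p,d['point'],0 if l=='rail' else .023)) for d in vision.mark_of(p,l)[:2]])
a=cv2.imread('pics/w1.png');cv2.imwrite('pics/w1b.png',cv2.resize(a,(800,600),interpolation=cv2.INTER_CUBIC))
```

```text
[0.4943 0.0394 0.2451] 10.189958374547114
rail [(0.59, array([290.3, 175.7]), array([0.5493, 0.0289, 0.    ]))]
rail_entry [(0.81, array([292.6, 131. ]), array([0.5358, 0.09  , 0.023 ]))]
rail_lock [(0.77, array([291.8, 234.7]), array([ 0.5652, -0.0475,  0.023 ]))]
rail_slot [(0.96, array([288.8, 183.4]), array([0.5455, 0.0235, 0.023 ]))]
```

View pics/w1b.png

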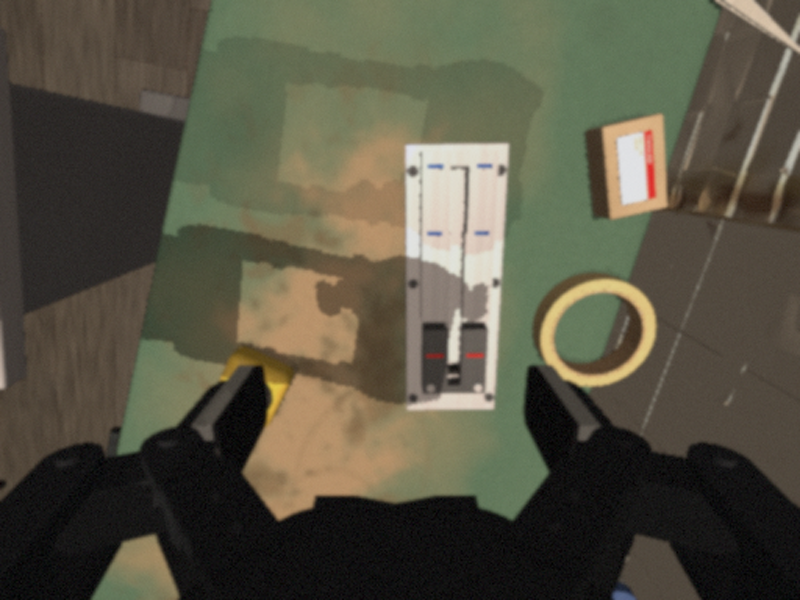

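The wrist view shows the whole rail: the four blue marks are at about (435,166), (484,166), (434,233) and (482,233) in the 800-px picture, and the red lines at y≈356. The entry is at the top and the lock block at the bottom. Next I'll fit the pose.

Run:
```python
from h import *
import pickle
np.set_printoptions(precision=4,suppress=True)
p=pickle.load(open('w1.pkl','rb'));im=p['image'];g=cv2.cvtColor(im,cv2.COLOR_RGB2GRAY)
c=np.array([[405,144],[508,144],[494,409],[406,409]],np.float32)*.64-.18
c=cv2.cornerSubPix(g,c.reshape(-1,1,2).copy(),(4,4),(-1,-1),(3,50,.01)).reshape(-1,2);print(c)
W=np.array([onz(p,q,.004)[:2] for q in c]);M=np.array([[-.116,-.042],[-.116,.042],[.126,.042],[.126,-.042]])
print(W,np.linalg.norm(W[0]-W[3]),np.linalg.norm(W[1]-W[2]),np.linalg.norm(W[0]-W[1]),np.linalg.norm(W[2]-W[3]))
def fit(M,W):
    a=M-M.mean(0);b=W-W.mean(0);th=np.arctan2((a[:,0]*b[:,1]-a[:,1]*b[:,0]).sum(),(a*b).sum())
    R=np.array([[np.cos(th),-np.sin(th)],[np.sin(th),np.cos(th)]]);t=W.mean(0)-R@M.mean(0);return R,t,th,W-(M@R.T+t)
R,t,th,e=fit(M,W);print('rail',t,np.degrees(th),e*1000)
# blue marks & red lines
hsv=cv2.cvtColor(im,cv2.COLOR_RGB2HSV)
for n,m in [('blue',(hsv[...,0]>100)&(hsv[...,0]<130)&(hsv[...,1]>70)),('red',((hsv[...,0]<8)|(hsv[...,0]>172))&(hsv[...,1]>120))]:
    k,l,st,ce=cv2.connectedComponentsWithStats(m.astype(np.uint8))
    for i in range(1,k):
        u,v=ce[i]
        if st[i,4]>5 and 255<u<330 and 85<v<265:
            w=onz(p,ce[i],.023)[:2];print(n,ce[i],st[i,4],w,'rail mm',(R.T@(w-t))*1000)
cl=cloud(p);q=cl[(np.abs(cl[...,2]-.023)<.004)].reshape(-1,3);lr=(q[:,:2]-t)@R;k=(np.abs(lr[:,0])<.14)&(np.abs(lr[:,1])<.05)
print('z~23 pts',k.sum(),np.percentile(lr[k],[1,50,99],axis=0)*1000,np.median(q[k,2]))
print('board z',np.nanmedian(cl[200:240,225:245,2]))
# stud from top
for n in ['top0','side0']:
    p=pickle.load(open(n+'.pkl','rb'));hs=cv2.cvtColor(p['image'],cv2.COLOR_RGB2HSV)
    m=((hs[...,0]>5)&(hs[...,0]<18)&(hs[...,1]>170)).astype(np.uint8)
    if n=='top0': m[:,:190]=0;m[:,235:]=0;m[:210]=0
    k,l,st,ce=cv2.connectedComponentsWithStats(m)
    for i in range(1,k):
        if st[i,4]>25:
            print(n,ce[i],st[i]); 
            if n=='top0':
                pts=np.argwhere(l==i)[:,::-1];w=np.array([onz(p,x,.068)[:2] for x in pts]);C=np.cov(w.T);ev,V=np.linalg.eigh(C);print('wing',w.mean(0),np.degrees(np.arctan2(V[1,1],V[0,1])),np.sqrt(ev*12))
```

```text
[[259.2256  92.456 ]
 [325.1633  91.4958]
 [315.98   261.58  ]
 [260.5236 258.136 ]]
[[ 0.4871  0.1281]
 [ 0.5684  0.1439]
 [ 0.6148 -0.0927]
 [ 0.532  -0.1017]] 0.23414388447833015 0.24109880091098598 0.08279965292557015 0.08326063988528318
rail [0.5496 0.0243] -79.18267481446628 [[ 0.4826 -2.2814]
 [-0.7498 -2.2302]
 [ 0.2651 -1.1157]
 [ 0.0021  5.6273]]
blue [278.5 106. ] 8 [0.5126 0.116 ] rail mm [-97.0769 -19.1675]
blue [310. 106.] 7 [0.55   0.1228] rail mm [-96.6808  18.8778]
blue [278. 149.] 7 [0.5225 0.065 ] rail mm [-45.0634 -18.9996]
blue [308.5 149. ] 6 [0.5603 0.0718] rail mm [-44.6619  19.425 ]
red [277.8   227.275] 40 [ 0.5439 -0.04  ] rail mm [ 62.1127 -17.6827]
red [303.5 227. ] 32 [ 0.5784 -0.0334] rail mm [62.0737 17.4333]
z~23 pts 5639 [[-107.1603  -30.0979]
 [ -19.5219    1.7654]
 [  96.4115   28.1595]] 0.023559591743476604
board z 0.0012576610626633955
side0 [69.9296 20.6901] [62  8 22 25 71]
side0 [263.4286 118.0857] [259 112  10  13  70]
side0 [276.2044 230.1644] [270 219  14  23 225]
```

Run:
```python
from h import *
import pickle
np.set_printoptions(precision=4,suppress=True)
p=pickle.load(open('w1.pkl','rb'))
px=[([259.23,92.46],.004,[-.116,-.042]),([325.16,91.5],.004,[-.116,.042]),([315.98,261.58],.004,[.126,.042]),
([278.5,106],.023,[-.0985,-.019]),([310,106],.023,[-.0985,.019]),([278,149],.023,[-.0465,-.019]),([308.5,149],.023,[-.0465,.019])]
W=np.array([onz(p,a,z)[:2] for a,z,_ in px]);M=np.array([m for *_,m in px])
a=M-M.mean(0);b=W-W.mean(0);th=np.arctan2((a[:,0]*b[:,1]-a[:,1]*b[:,0]).sum(),(a*b).sum())
R=np.array([[np.cos(th),-np.sin(th)],[np.sin(th),np.cos(th)]]);t=W.mean(0)-R@M.mean(0)
print('rail',t,np.degrees(th),(W-(M@R.T+t))*1000)
for q in [[277.8,227.3],[303.5,227]]: print('red',R.T@(onz(p,q,.023)[:2]-t)*1000)
print('entry',R@[-.0725,0]+t)
p=pickle.load(open('top0.pkl','rb'));hs=cv2.cvtColor(p['image'],cv2.COLOR_RGB2HSV)
print(hs[222:231,203:214,0]);print(hs[222:231,203:214,1])
```

```text
rail [0.55   0.0226] -79.05488469600004 [[ 0.4049 -0.4389]
 [-0.8013 -0.5736]
 [-0.3136  0.4446]
 [-0.0101  0.3592]
 [ 0.1248 -0.1046]
 [ 0.0435  0.3556]
 [ 0.5518 -0.0423]]
red [ 60.3751 -17.8115]
red [60.3773 17.304 ]
entry [0.5362 0.0938]
[[21 16 15 17 19 20 20 20 17 13 13]
 [18 14 17 19 20 21 20 18 14 14 20]
 [15 17 19 20 21 21 19 15 14 23 28]
 [16 19 20 21 21 19 16 14 18 23 28]
 [18 20 21 21 20 17 14 17 30 30 33]
 [20 21 21 20 18 14 14 22 27 38 34]
 [21 21 21 19 15 13 21 26 33 54 60]
 [21 21 20 17 13 17 21 26 30 54 53]
 [21 20 17 14 14 20 24 30 48 60 26]]
[[ 29  50 104 148 150 143 139 145 157 153 125]
 [ 41  98 147 148 145 138 144 152 164 118  59]
 [ 73 138 150 143 139 139 147 163 133  55  32]
 [119 147 144 138 139 143 158 143  69  32  20]
 [147 145 139 137 141 153 151  88  32  18  13]
 [143 140 137 138 150 164 124  49  22  13  10]
 [141 137 138 146 159 131  63  32  15   7   5]
 [138 135 142 158 148  97  53  27  14   7   5]
 [138 141 152 161 110  50  27  14   7   4  21]]
```

Call:
drive_tool([
  [[0, -43, 0, -275, 30, 5, 100], [0, -43, 0, -275, 30, 5, 100], [0, -43, 0, -275, 30, 5, 100], [0, -43, 0, -275, 30, 5, 100], [0, -43, 0, -275, 50, 5, 100], [0, -43, 0, -275, 50, 5, 100], [0, -43, 0, -275, 50, 5, 100], [0, -43, 0, -275, 50, 5, 100], [0, -43, 0, -275, 50, 5, 100], [0, -43, 0, -275, 50, 5, 100]],
])

```text
time_s: 3.72
tool_pos: [0.4518, 0.3088, 0.1956]
tcp_rot: [[0.798, 0.0, 0.603], [-0.603, -0.0, 0.798], [0.001, -1.0, -0.0]]
force: [-0.8, -0.6, 1.1]
opening: 0.0851
```

Run:
```python
from h import *
np.set_printoptions(precision=4,suppress=True)
import pickle
s=r.state();R=s['tcp_rot'];print(s['time_s'],s['tool_pos'],np.degrees(np.arctan2(R[1,2],R[0,2])))
p=vision.read_camera('wrist');save(p,'w2');pickle.dump(p,open('w2.pkl','wb'))
for l in ['stud_grip','holder']:
    print(l,[(round(d['score'],2),np.round(d['point'],1),onz(p,d['point'],0 if l=='holder' else .06)) for d in vision.mark_of(p,l)[:3]])
a=cv2.imread('pics/w2.png');cv2.imwrite('pics/w2b.png',cv2.resize(a,(800,600),interpolation=cv2.INTER_CUBIC))
```

```text
3.7167 [0.4518 0.3088 0.1956] 52.9316582639866
stud_grip [(0.71, array([341.1, 140.8]), array([0.4708, 0.4002, 0.06  ])), (0.66, array([353.4, 203.4]), array([0.5315, 0.3769, 0.06  ])), (0.59, array([257. , 175.8]), array([0.4503, 0.3167, 0.06  ]))]
holder [(0.97, array([253.7, 164.6]), array([0.4494, 0.3136, 0.    ]))]
```

View pics/w2b.png

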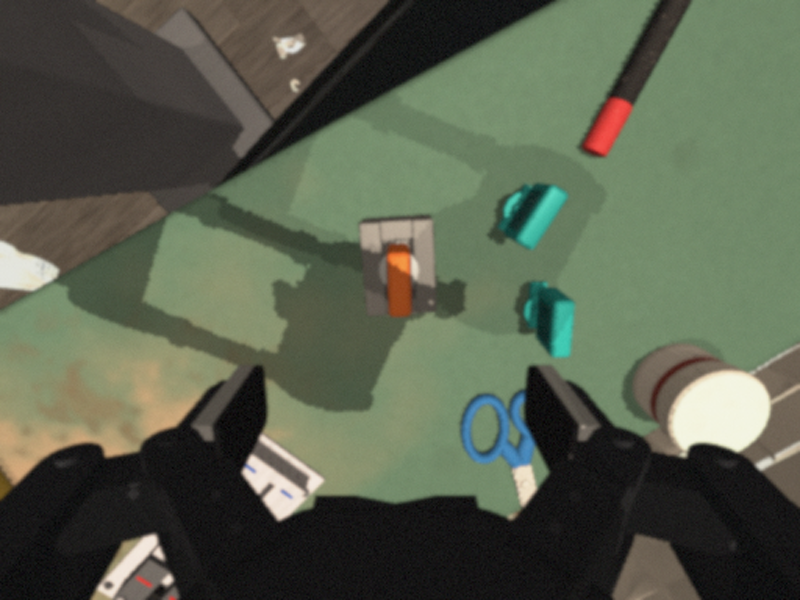

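In this view the orange stud is at (400,280), with its wing nearly in line with the image columns. The turquoise look-alikes are at (533,213) and (552,320). I'll measure the wing from colour and depth.

Run:
```python
from h import *
np.set_printoptions(precision=4,suppress=True)
import pickle
p=pickle.load(open('w2.pkl','rb'));hs=cv2.cvtColor(p['image'],cv2.COLOR_RGB2HSV);cl=cloud(p)
m=(hs[...,0]<22)&(hs[...,1]>150);m[:,:235]=0;m[:,285:]=0;m[:140]=0;m[220:]=0
w=cl[m];print(m.sum(),np.nanpercentile(w[:,2],[2,25,50,75,98]))
t=m&(cl[...,2]>.071)
c=np.array([onz(p,x[::-1],.076)[:2] for x in np.argwhere(t)]);c2=cl[t][:,:2]
for q in (c,c2):
    (cx,cy),wh,a=cv2.minAreaRect((q*1000).astype(np.float32));print('top face',len(q),cx,cy,wh,a,q.mean(0)*1000)
    ev,V=np.linalg.eigh(np.cov(q.T));print(np.degrees(np.arctan2(V[1,1],V[0,1])),np.sqrt(ev*12)*1000)
h=(np.abs(cl[...,2]-.032)<.006);h[:,:225]=0;h[:,285:]=0;h[:130]=0;h[215:]=0
q=np.array([onz(p,x[::-1],.032)[:2] for x in np.argwhere(h)]);print('holder',cv2.minAreaRect((q*1000).astype(np.float32)))
big=cv2.resize(cv2.cvtColor(p['image'],cv2.COLOR_RGB2BGR)[125:215,215:300],None,fx=6.5,fy=6.5,interpolation=cv2.INTER_CUBIC)
cv2.imwrite('pics/w2c.png',big)
```

```text
642 [0.0539 0.0754 0.0762 0.0767 0.0776]
top face 582 450.4535827636719 313.8548278808594 (13.02690601348877, 39.2309455871582) 53.49900436401367 [450.1745 314.066 ]
144.87897097116132 [13.0448 39.0211]
top face 582 450.7366943359375 313.671630859375 (13.132607460021973, 39.41550064086914) 53.465476989746094 [450.1338 314.0949]
144.88602191309732 [13.0527 38.8499]
holder ((450.74420166015625, 313.58770751953125), (49.72211837768555, 66.3757095336914), 56.515445709228516)
```

View pics/w2c.png

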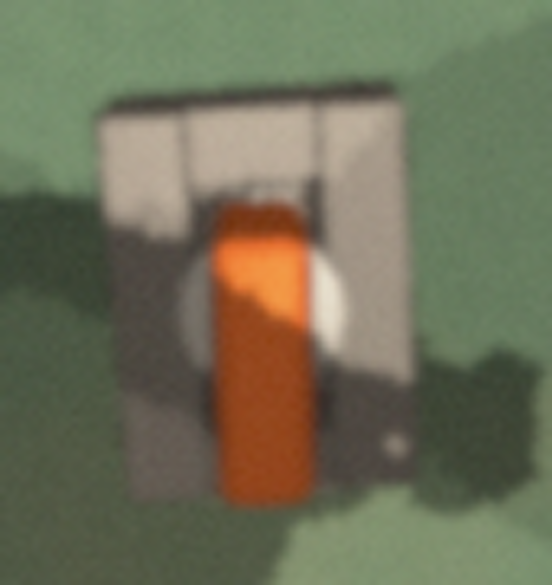

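The wing top face reads z 0.076, 39 × 13 mm, centre (0.4505, 0.3138). The holder centre agrees at (0.4507, 0.3136). Descending.

Call:
drive_tool([
  [[0, -1.9, 0, -4, 30, 3, 60], [0, -1.9, 0, -4, 60, 3, 60], [0, -1.9, 0, -4, 90, 3, 60], [0, -1.9, 0, -4, 115, 3, 60], [0, -1.9, 0, -4, 130, 3, 60], [0, -1.9, 0, -4, 136.5, 3, 60], [0, -1.9, 0, -4, 136.5, 3, 60], [0, -1.9, 0, -4, 136.5, 3, 60]],
], force=30)

```text
time_s: 4.53
tool_pos: [0.4507, 0.3143, 0.06]
tcp_rot: [[0.818, 0.001, 0.576], [-0.576, 0.001, 0.818], [0.001, -1.0, 0.001]]
force: [-0.5, -0.2, 0.6]
opening: 0.0514
```

Run:
```python
from h import *
p=vision.read_camera('wrist');save(p,'w3')
print(r.state()['force'],r.state()['tool_pos'])
```

```text
[0.62113621 1.09724775 0.13465201] [0.451032   0.31466225 0.06073018]
```

View pics/w3.png

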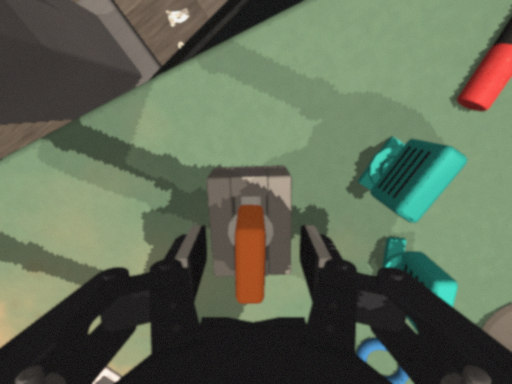

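The wing at (251,253) is centred between the open fingers, so I'll close.

Call:
drive_tool([
  [[0, 0, 0, 0, 0, 0, 0], [0, 0, 0, 0, 0, 0, 0], [0, 0, 0, 0, 0, 0, 0], [0, 0, 0, 0, 0, 0, 0], [0, 0, 0, 0, 0, 0, 0], [0, 0, 0, 0, 0, 0, 0], [0, 0, 0, 0, 0, 0, 0]],
], force=30)

```text
time_s: 5.17
tool_pos: [0.4505, 0.3149, 0.06]
tcp_rot: [[0.818, 0.002, 0.575], [-0.575, 0.001, 0.818], [0.001, -1.0, 0.002]]
force: [-0.2, -0.5, 5.4]
opening: 0.0136
```

Call:
drive_tool([
  [[0, 0, 0, 0, -10, 0, 0], [0, 0, 0, 0, -20, 0, 0], [0, 0, 0, 0, -35, 0, 0], [0, 0, 0, 0, -55, 0, 0], [0, 0, 0, 0, -75, 0, 0], [0, 0, 0, 0, -80, 0, 0], [0, 0, 0, 0, -80, 0, 0]],
])

```text
time_s: 5.75
tool_pos: [0.4509, 0.3153, 0.1414]
tcp_rot: [[0.818, 0.004, 0.575], [-0.575, 0.002, 0.818], [0.002, -1.0, 0.004]]
force: [0.1, -1.1, -1.1]
opening: 0.0135
```

Run:
```python
from h import *
np.set_printoptions(precision=4,suppress=True)
p=vision.read_camera('wrist');save(p,'w4')
s=r.state();print(s);R=s['tcp_rot'];print(R.T@(np.array([.5362,.0938,.12])-s['tool_pos'])*1000,np.degrees(np.arctan2(R[1,2],R[0,2])))
```

```text
{'time_s': 5.8, 'joints': array([ 31.4116,  -2.3733,  88.9506,   0.0037,  93.3344, -23.4954]), 'qd': array([-0.0704,  1.1067,  2.3859, -0.0359, -0.2384,  0.0188]), 'joint_efforts': array([  0.0131, -41.9677, -43.9575,  -0.0004,   0.0626,  -0.0001]), 'tool_pos': array([0.4503, 0.3148, 0.1394]), 'tcp_rot': array([[ 0.8182,  0.0013,  0.5749],
       [-0.5749,  0.0009,  0.8182],
       [ 0.0006, -1.    ,  0.0014]]), 'force': array([ 0.2306, -0.1387, -1.8023]), 'ft_torque': array([-0.0009,  0.0638,  0.0692]), 'opening': 0.013415580795193408}
[ 197.3739   19.3178 -131.4783] 54.907273243974494
```

View pics/w4.png

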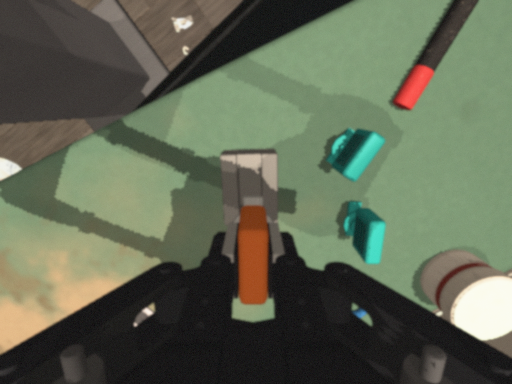

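The stud is held and clear of the holder: the wing is at (252,255) and the pocket is empty. I'll measure how it sits in the grip.

```bash
cat > held.py <<'E'
from h import *
def held(p,s):
    R=s['tcp_rot'];hs=cv2.cvtColor(p['image'],cv2.COLOR_RGB2HSV);cl=cloud(p)
    m=(hs[...,0]<25)&(hs[...,1]>140);m[:,:225]=0;m[:,285:]=0;m[:190]=0;m[315:]=0
    l=(cl-s['tool_pos'])@R
    x=l[m];print(m.sum(),'tool y pct',np.nanpercentile(x[:,1],[2,25,50,75])*1000)
    zt=s['tool_pos'][2]+.016
    t=m&(l[...,1]<-.010)
    for q in (np.array([((onz(p,u[::-1],zt)-s['tool_pos'])@R)[[0,2]] for u in np.argwhere(t)])*1000,l[t][:,[0,2]]*1000):
        print(len(q),'x range',np.percentile(q[:,0],[1,99]),'z',np.percentile(q[:,1],[1,99]),cv2.minAreaRect(q.astype(np.float32)))
E
python3 - <<'E'
from held import *
np.set_printoptions(precision=2,suppress=True)
p=vision.read_camera('wrist');s=r.state();held(p,s)
E
```

```text
2877 tool y pct [-19.23 -17.94 -17.32 -15.75]
2384 x range [-20.41  20.11] z [-5.35  8.74] ((-0.34171295166015625, 1.6920642852783203), (14.729779243469238, 42.102569580078125), 89.58617401123047)
2384 x range [-18.78  18.91] z [-5.24  8.33] ((0.42703819274902344, 1.8731145858764648), (40.018890380859375, 14.698883056640625), 1.2586172819137573)
```

Call:
drive_tool([
  [[0, 4, 0, 15, 0, -10, 0], [0, 9, 0, 38, 0, -25, 0], [0, 14, 0, 62, 0, -41, 0], [0, 19, 0, 86, 0, -57, 0], [0, 24, 0, 110, 0, -73, 0], [0, 29, 0, 134, 5, -89, 0], [0, 34, 0, 157, 15, -105, 0], [0, 39, 0, 177, 25, -118, 0], [0, 43, 0, 192, 35, -128, 0], [0, 44, 0, 197.4, 39, -131.4, 0], [0, 44, 0, 197.4, 39, -131.4, 0], [0, 44, 0, 197.4, 39, -131.4, 0]],
])

```text
time_s: 6.85
tool_pos: [0.5352, 0.094, 0.0987]
tcp_rot: [[0.191, -0.002, 0.982], [-0.982, 0.0, 0.191], [-0.001, -1.0, -0.002]]
force: [-0.2, -0.1, -0.4]
opening: 0.0136
```

Run:
```python
from held import *
import pickle
np.set_printoptions(precision=2,suppress=True)
p=vision.read_camera('wrist');save(p,'w5');s=r.state();held(p,s);pickle.dump((p,s),open('w5.pkl','wb'))
q=vision.read_camera('side');save(q,'s5');pickle.dump(q,open('s5.pkl','wb'))
print(s['tool_pos'],s['force'],np.degrees(np.arctan2(s['tcp_rot'][1,2],s['tcp_rot'][0,2])))
a=cv2.imread('pics/s5.png');x,y=proj(q,s['tool_pos']).astype(int);print(x,y)
cv2.imwrite('pics/s5c.png',cv2.resize(a[y-50:y+70,x-60:x+60],None,fx=5,fy=5,interpolation=cv2.INTER_CUBIC))
```

```text
2881 tool y pct [-18.53 -15.67 -15.09 -13.5 ]
2333 x range [-20.85  17.88] z [-6.86  7.12] ((-1.6519393920898438, -1.7681493759155273), (40.35187530517578, 18.637773513793945), 0.9219526648521423)
2333 x range [-19.06  18.58] z [-6.74  6.83] ((0.1496429443359375, -1.3821601867675781), (17.219223022460938, 39.2034797668457), 87.8992919921875)
[0.54 0.09 0.1 ] [ 0.58 -0.11 -0.93] 11.031951199396369
277 158
```

View pics/w5.png

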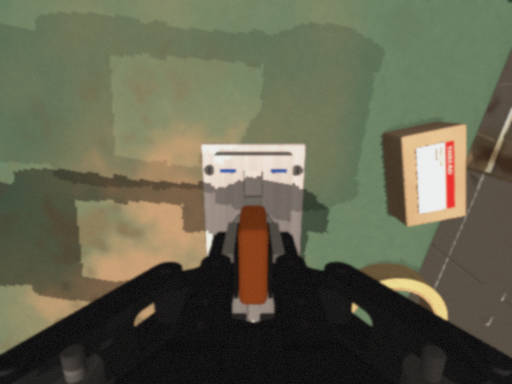

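View pics/s5c.png

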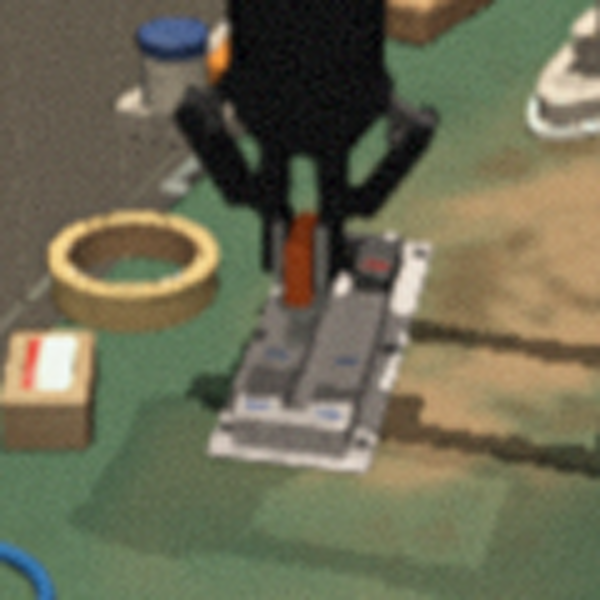

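Run:
```python
from held import *
import pickle
np.set_printoptions(precision=2,suppress=True)
p,s=pickle.load(open('w5.pkl','rb'));R=s['tcp_rot'];im=p['image'];hs=cv2.cvtColor(im,cv2.COLOR_RGB2HSV)
m=(hs[...,0]>100)&(hs[...,0]<130)&(hs[...,1]>60)
for c0 in (228,279):
    mm=m.copy();mm[:160]=0;mm[182:]=0;mm[:,:c0-14]=0;mm[:,c0+14:]=0
    v,u=np.argwhere(mm).mean(0);w=onz(p,[u,v],.023);print('mark',u,v,mm.sum(),w,'tool',(w-s['tool_pos'])@R*1000)
g=cv2.cvtColor(im,cv2.COLOR_RGB2GRAY)
c=cv2.cornerSubPix(g,np.array([[[202,145]],[[305,145]]],np.float32),(4,4),(-1,-1),(3,50,.01)).reshape(-1,2)
for q in c: w=onz(p,q,.004);print('corner',q,w,(w-s['tool_pos'])@R*1000)
print('red dirs; rail axis in tool deg',)
big=cv2.resize(cv2.cvtColor(im,cv2.COLOR_RGB2BGR)[135:325,195:315],None,fx=3.1,fy=3.1,interpolation=cv2.INTER_CUBIC)
cv2.imwrite('pics/w5c.png',big)
cl=cloud(p);print('rail top z',np.nanmedian(cl[165:185,208:218,2]),np.nanmedian(cl[165:185,290:300,2]))
```

```text
mark 227.6904761904762 170.14285714285714 42 [0.51 0.12 0.02] tool [-25.44  76.61 -18.73]
mark 277.71875 170.59375 32 [0.55 0.12 0.02] tool [-25.1   76.58  18.84]
corner [201.17 144.26] [0.49 0.13 0.  ] [-42.34  95.63 -41.16]
corner [304.57 144.39] [0.57 0.14 0.  ] [-42.24  95.58  41.49]
red dirs; rail axis in tool deg
rail top z 0.007134382271105494 0.0060045786226573805
```

View pics/w5c.png

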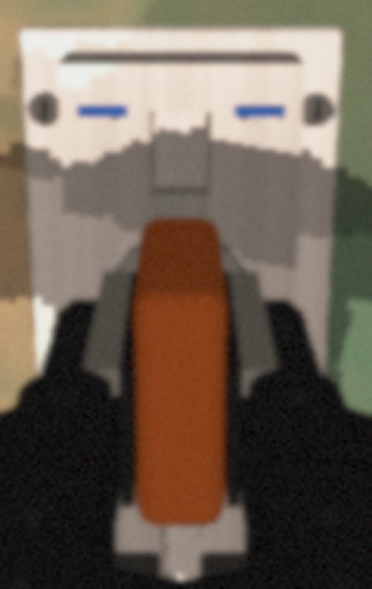

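Lateral and angular alignment look good: the rail centre is +0.1 mm and the entry +0.7 mm off along the slot. Lowering in small steps while I watch the force.

Call:
drive_tool([
  [[0, 0, 0, 0.7, 8, 0.1, 0], [0, 0, 0, 0.7, 16, 0.1, 0], [0, 0, 0, 0.7, 22, 0.1, 0], [0, 0, 0, 0.7, 26, 0.1, 0], [0, 0, 0, 0.7, 28, 0.1, 0], [0, 0, 0, 0.7, 28, 0.1, 0]],
])

```text
time_s: 7.45
tool_pos: [0.5357, 0.093, 0.0708]
tcp_rot: [[0.189, -0.001, 0.982], [-0.982, -0.0, 0.189], [-0.0, -1.0, -0.001]]
force: [-0.1, -0.2, -0.7]
opening: 0.0135
```

Call:
drive_tool([
  [[0, 0, 0, 0, 1, 0, 0], [0, 0, 0, 0, 2, 0, 0], [0, 0, 0, 0, 3, 0, 0], [0, 0, 0, 0, 4, 0, 0], [0, 0, 0, 0, 4, 0, 0]],
])

```text
time_s: 7.87
tool_pos: [0.5361, 0.0929, 0.0677]
tcp_rot: [[0.189, -0.0, 0.982], [-0.982, 0.0, 0.189], [-0.0, -1.0, -0.0]]
force: [0.4, -0.1, -1.9]
opening: 0.0138
```

Call:
drive_tool([
  [[0, 0, 0, 0, 1, 0, 0], [0, 0, 0, 0, 2, 0, 0], [0, 0, 0, 0, 3, 0, 0], [0, 0, 0, 0, 3, 0, 0]],
])

```text
time_s: 8.2
tool_pos: [0.536, 0.0929, 0.0645]
tcp_rot: [[0.189, -0.0, 0.982], [-0.982, -0.0, 0.189], [-0.0, -1.0, -0.0]]
force: [-1.2, 0.4, -2.1]
opening: 0.0138
```

Call:
drive_tool([
  [[0, 0, 0, 0, 1.5, 0, 0], [0, 0, 0, 0, 3, 0, 0], [0, 0, 0, 0, 4.5, 0, 0], [0, 0, 0, 0, 6, 0, 0], [0, 0, 0, 0, 6, 0, 0]],
])

```text
time_s: 8.62
tool_pos: [0.5359, 0.0929, 0.0583]
tcp_rot: [[0.189, -0.001, 0.982], [-0.982, -0.0, 0.189], [-0.0, -1.0, -0.001]]
force: [-0.6, -0.1, -1.1]
opening: 0.0135
```

Call:
drive_tool([
  [[0, 0, 0, 0, 1.2, 0, 0], [0, 0, 0, 0, 2.4, 0, 0], [0, 0, 0, 0, 3.6, 0, 0], [0, 0, 0, 0, 4.8, 0, 0], [0, 0, 0, 0, 4.8, 0, 0]],
])

```text
time_s: 9.03
tool_pos: [0.536, 0.0929, 0.0536]
tcp_rot: [[0.189, -0.001, 0.982], [-0.982, -0.0, 0.189], [-0.0, -1.0, -0.0]]
force: [-0.5, 0.6, -1.5]
opening: 0.0133
```

Call:
drive_tool([
  [[0, 0, 0, 0, 0.5, 0, 0], [0, 0, 0, 0, 1, 0, 0], [0, 0, 0, 0, 1, 0, 0]],
])

```text
time_s: 9.28
tool_pos: [0.5361, 0.0929, 0.0529]
tcp_rot: [[0.189, -0.0, 0.982], [-0.982, -0.0, 0.189], [0.0, -1.0, -0.0]]
force: [0.3, -0.1, -0.9]
opening: 0.0134
```

Call:
drive_tool([
  [[0, 0, 0, 0, 0.5, 0, 0], [0, 0, 0, 0, 1, 0, 0], [0, 0, 0, 0, 1, 0, 0]],
])

```text
time_s: 9.53
tool_pos: [0.5361, 0.0929, 0.0518]
tcp_rot: [[0.189, -0.0, 0.982], [-0.982, -0.0, 0.189], [0.0, -1.0, -0.0]]
force: [0.4, -0.1, -2.0]
opening: 0.0137
```

Call:
drive_tool([
  [[0, 0, 0, 0, 0.4, 0, 0], [0, 0, 0, 0, 0.4, 0, 0]],
])

```text
time_s: 9.7
tool_pos: [0.5361, 0.0929, 0.0515]
tcp_rot: [[0.189, -0.0, 0.982], [-0.982, -0.0, 0.189], [-0.0, -1.0, -0.0]]
force: [1.2, 0.1, -0.5]
opening: 0.0138
```

Call:
drive_tool([
  [[0, 0, 0, 0, 0.4, 0, 0], [0, 0, 0, 0, 0.4, 0, 0]],
])

```text
time_s: 9.87
tool_pos: [0.5361, 0.0929, 0.0511]
tcp_rot: [[0.189, -0.0, 0.982], [-0.982, 0.0, 0.189], [-0.0, -1.0, -0.0]]
force: [-0.7, -0.9, -1.3]
opening: 0.0135
```

Call:
drive_tool([
  [[0, 0, 0, 0, 0.4, 0, 0], [0, 0, 0, 0, 0.4, 0, 0]],
])

```text
time_s: 10.03
tool_pos: [0.5362, 0.093, 0.0511]
tcp_rot: [[0.189, 0.0, 0.982], [-0.982, 0.0, 0.189], [-0.0, -1.0, 0.0]]
force: [-1.2, -0.5, -0.2]
opening: 0.0137
```

The collar touches at TCP z 0.0511, where the command went lower and the pose held. I'll ease up 0.3 mm and start sliding.

Call:
drive_tool([
  [[0, 0, 0, 0, -0.3, 0, 0], [0, 0, 0, 2, -0.3, 0, 0], [0, 0, 0, 4, -0.3, 0, 0], [0, 0, 0, 7, -0.3, 0, 0], [0, 0, 0, 10, -0.3, 0, 0], [0, 0, 0, 13, -0.3, 0, 0], [0, 0, 0, 16, -0.3, 0, 0], [0, 0, 0, 18, -0.3, 0, 0], [0, 0, 0, 20, -0.3, 0, 0], [0, 0, 0, 20, -0.3, 0, 0]],
])

```text
time_s: 10.87
tool_pos: [0.54, 0.0728, 0.0511]
tcp_rot: [[0.189, 0.0, 0.982], [-0.982, -0.0, 0.189], [0.0, -1.0, -0.0]]
force: [0.0, -0.4, -0.4]
opening: 0.0138
```

Run:
```python
from held import *
np.set_printoptions(precision=4,suppress=True)
p=vision.read_camera('wrist');save(p,'w6');s=r.state();print(s['tool_pos'],s['force'],s['ft_torque'])
R=np.array([[.1897,.9818],[-.9818,.1897]]);print('rail xy',(s['tool_pos'][:2]-[.550,.0226])@R*1000)
```

```text
[0.54   0.073  0.0511] [-0.4516  0.5443 -0.7339] [-0.0764 -0.0152  0.0221]
rail xy [-51.3682  -0.2659]
```

View pics/w6.png

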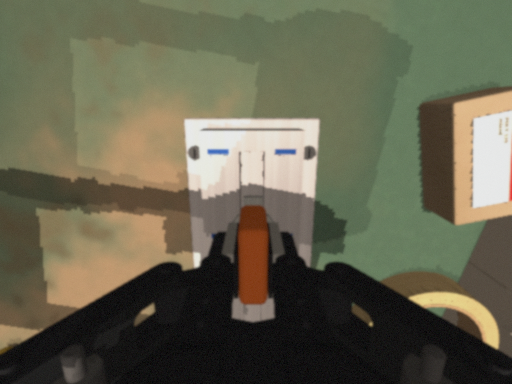

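The stud is in the slot: the wing at (253,255) lies on the slot line between the marks at (217,152) and (286,152). Continuing the slide.

Call:
drive_tool([
  [[0, 0, 0, 2, 0, 0, 0], [0, 0, 0, 5, 0, 0, 0], [0, 0, 0, 8, 0, 0, 0], [0, 0, 0, 11, 0, 0, 0], [0, 0, 0, 14, 0, 0, 0], [0, 0, 0, 17, 0, 0, 0], [0, 0, 0, 20, 0, 0, 0], [0, 0, 0, 23, 0, 0, 0], [0, 0, 0, 26, 0, 0, 0], [0, 0, 0, 28, 0, 0, 0], [0, 0, 0, 30, 0, 0, 0], [0, 0, 0, 30, 0, 0, 0]],
])

```text
time_s: 11.92
tool_pos: [0.5457, 0.0434, 0.0511]
tcp_rot: [[0.189, 0.0, 0.982], [-0.982, -0.0, 0.189], [0.0, -1.0, 0.0]]
force: [0.5, -0.4, -1.2]
opening: 0.0137
```

Call:
drive_tool([
  [[0, 0, 0, 2, 0, 0, 0], [0, 0, 0, 5, 0, 0, 0], [0, 0, 0, 8, 0, 0, 0], [0, 0, 0, 11, 0, 0, 0], [0, 0, 0, 14, 0, 0, 0], [0, 0, 0, 17, 0, 0, 0], [0, 0, 0, 20, 0, 0, 0], [0, 0, 0, 23, 0, 0, 0], [0, 0, 0, 26, 0, 0, 0], [0, 0, 0, 28, 0, 0, 0], [0, 0, 0, 30, 0, 0, 0], [0, 0, 0, 30, 0, 0, 0]],
])

```text
time_s: 12.92
tool_pos: [0.5514, 0.014, 0.0511]
tcp_rot: [[0.189, 0.0, 0.982], [-0.982, -0.0, 0.189], [0.0, -1.0, -0.0]]
force: [-0.2, 0.0, -0.6]
opening: 0.0136
```

Call:
drive_tool([
  [[0, 0, 0, 1.5, 0, 0, 0], [0, 0, 0, 3, 0, 0, 0], [0, 0, 0, 4.5, 0, 0, 0], [0, 0, 0, 6, 0, 0, 0], [0, 0, 0, 7.5, 0, 0, 0], [0, 0, 0, 9, 0, 0, 0], [0, 0, 0, 10.5, 0, 0, 0], [0, 0, 0, 12, 0, 0, 0], [0, 0, 0, 13.5, 0, 0, 0], [0, 0, 0, 15, 0, 0, 0], [0, 0, 0, 15, 0, 0, 0]],
])

```text
time_s: 13.83
tool_pos: [0.5542, -0.0007, 0.051]
tcp_rot: [[0.189, -0.0, 0.982], [-0.982, -0.0, 0.189], [0.0, -1.0, -0.0]]
force: [0.7, -0.1, -0.8]
opening: 0.0139
```

Call:
drive_tool([
  [[0, 0, 0, 1.5, 0, 0, 0], [0, 0, 0, 3, 0, 0, 0], [0, 0, 0, 4.5, 0, 0, 0], [0, 0, 0, 6, 0, 0, 0], [0, 0, 0, 7.5, 0, 0, 0], [0, 0, 0, 9, 0, 0, 0], [0, 0, 0, 10.5, 0, 0, 0], [0, 0, 0, 12, 0, 0, 0], [0, 0, 0, 13.5, 0, 0, 0], [0, 0, 0, 15, 0, 0, 0], [0, 0, 0, 15, 0, 0, 0]],
])

```text
time_s: 14.75
tool_pos: [0.557, -0.0154, 0.0511]
tcp_rot: [[0.189, 0.0, 0.982], [-0.982, -0.0, 0.189], [0.0, -1.0, 0.0]]
force: [-0.6, 0.5, -0.4]
opening: 0.014
```

Call:
drive_tool([
  [[0, 0, 0, 1, 0, 0, 0], [0, 0, 0, 2, 0, 0, 0], [0, 0, 0, 3, 0, 0, 0], [0, 0, 0, 4, 0, 0, 0], [0, 0, 0, 5, 0, 0, 0], [0, 0, 0, 6, 0, 0, 0], [0, 0, 0, 7, 0, 0, 0], [0, 0, 0, 8, 0, 0, 0], [0, 0, 0, 9, 0, 0, 0], [0, 0, 0, 10, 0, 0, 0], [0, 0, 0, 10, 0, 0, 0]],
])

```text
time_s: 15.67
tool_pos: [0.5589, -0.0251, 0.0511]
tcp_rot: [[0.189, -0.0, 0.982], [-0.982, -0.0, 0.189], [0.0, -1.0, -0.0]]
force: [-0.1, -0.2, -1.9]
opening: 0.0137
```

```bash
cat > feel.py <<'E'
from held import *
np.set_printoptions(precision=2,suppress=True)
def feel(n=5,cam='wrist'):
    R=np.array([[.1897,.9818],[-.9818,.1897]]);F=[];P=[];T=[]
    for i in range(n):
        p=vision.read_camera(cam);s=r.state();F.append(s['force']);P.append(s['tool_pos']);T.append(s['ft_torque'])
    F=np.mean(F,0);P=np.mean(P,0);T=np.mean(T,0)
    print(s['time_s'],'rail pos',(P[:2]-[.550,.0226])@R*1000,'z',P[2]*1000,'rail F',F[:2]@R,F[2],'T',T);return p
E
python3 -c "
from feel import *
p=feel(5);save(p,'w7')"
```

```text
15.9167 rail pos [48.33 -0.3 ] z 51.07801396047198 rail F [0.3  0.03] -1.6789214037800704 T [-0.01  0.01 -0.  ]
```

View pics/w7.png

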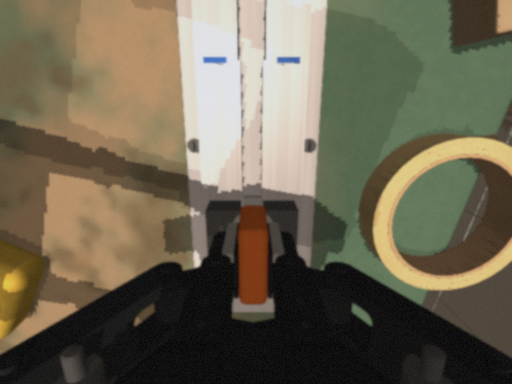

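The stud is at rail x 48 inside the dark block, with no side load. I'll advance slowly and feel for the stop.

Call:
drive_tool([
  [[0, 0, 0, 1, 0, 0, 0], [0, 0, 0, 2, 0, 0, 0], [0, 0, 0, 3, 0, 0, 0], [0, 0, 0, 4, 0, 0, 0], [0, 0, 0, 5, 0, 0, 0], [0, 0, 0, 6, 0, 0, 0], [0, 0, 0, 7, 0, 0, 0], [0, 0, 0, 7, 0, 0, 0]],
])

```text
time_s: 16.58
tool_pos: [0.5602, -0.032, 0.0511]
tcp_rot: [[0.189, -0.0, 0.982], [-0.982, -0.0, 0.189], [0.0, -1.0, -0.0]]
force: [0.0, -0.8, -0.9]
opening: 0.0133
```

```bash
python3 -c "
from feel import *
p=feel(6)"
```

```text
16.8833 rail pos [55.32 -0.31] z 51.07316014088356 rail F [0.18 0.07] -1.1418260575570802 T [0.01 0.   0.01]
```

Call:
drive_tool([
  [[0, 0, 0, 0.7, 0, 0, 0], [0, 0, 0, 1.4, 0, 0, 0], [0, 0, 0, 2, 0, 0, 0], [0, 0, 0, 2, 0, 0, 0]],
])

```text
time_s: 17.22
tool_pos: [0.5606, -0.0339, 0.0511]
tcp_rot: [[0.189, -0.0, 0.982], [-0.982, -0.0, 0.189], [0.0, -1.0, -0.0]]
force: [0.2, 0.2, -1.3]
opening: 0.0135
```

```bash
python3 -c "
from feel import *
p=feel(6)"
```

```text
17.5167 rail pos [57.35 -0.31] z 51.072543402555674 rail F [0.22 0.46] -1.2021636378716634 T [-0.01  0.02  0.  ]
```

Call:
drive_tool([
  [[0, 0, 0, 0.5, 0, 0, 0], [0, 0, 0, 1, 0, 0, 0], [0, 0, 0, 1, 0, 0, 0]],
])

```text
time_s: 17.77
tool_pos: [0.5607, -0.0346, 0.0511]
tcp_rot: [[0.189, -0.0, 0.982], [-0.982, 0.0, 0.189], [-0.0, -1.0, -0.0]]
force: [0.3, 1.4, -1.1]
opening: 0.0136
```

```bash
python3 -c "
from feel import *
p=feel(6)"
```

```text
18.0667 rail pos [58.18 -0.29] z 51.096575806538276 rail F [-1.07  0.03] -0.9563596472720977 T [ 0.2   0.05 -0.02]
```

Contact: about 1.3 N at rail x 58.2. Pushing on toward 4 N.

Call:
drive_tool([
  [[0, 0, 0, 0.4, 0, 0, 0], [0, 0, 0, 0.8, 0, 0, 0], [0, 0, 0, 1.2, 0, 0, 0], [0, 0, 0, 1.2, 0, 0, 0]],
])

```text
time_s: 18.4
tool_pos: [0.5609, -0.0356, 0.0511]
tcp_rot: [[0.189, -0.0, 0.982], [-0.982, 0.001, 0.189], [-0.001, -1.0, -0.0]]
force: [0.1, 2.9, -0.9]
opening: 0.0137
```

```bash
python3 -c "
from feel import *
p=feel(6)"
```

```text
18.7 rail pos [59.31 -0.3 ] z 51.08757115938414 rail F [-3.3  -0.05] -0.784952830203245 T [0.6  0.15 0.  ]
```

About 3.5 N with a slope of 2 N/mm, as specified. I'll nudge 0.3 mm and start the clockwise turn (+ about tool y, which points down).

Call:
drive_tool([
  [[0, 0, 0, 0.3, 0, 0, 0], [0, 0, 0, 0.3, 0, 0, 0], [0, 2, 0, 0.3, 0, 0, 0], [0, 4, 0, 0.3, 0, 0, 0], [0, 6, 0, 0.3, 0, 0, 0], [0, 8, 0, 0.3, 0, 0, 0], [0, 8, 0, 0.3, 0, 0, 0]],
])

```text
time_s: 19.28
tool_pos: [0.5615, -0.0359, 0.0512]
tcp_rot: [[0.05, 0.001, 0.999], [-0.999, 0.001, 0.05], [-0.001, -1.0, 0.001]]
force: [1.5, 4.0, -1.4]
opening: 0.0137
```

```bash
python3 -c "
from feel import *
p=feel(4)"
```

```text
19.4833 rail pos [59.65  0.12] z 51.22976429108346 rail F [-4.49  2.53] -1.247067671537879 T [ 0.91 -0.32  0.07]
```

Call:
drive_tool([
  [[0, 3, 0, 0, 0, 0, 0], [0, 6, 0, 0, 0, 0, 0], [0, 9, 0, 0, 0, 0, 0], [0, 12, 0, 0, 0, 0, 0], [0, 12, 0, 0, 0, 0, 0]],
])

```text
time_s: 19.9
tool_pos: [0.561, -0.0361, 0.0511]
tcp_rot: [[-0.159, -0.0, 0.987], [-0.987, 0.0, -0.159], [-0.0, -1.0, -0.0]]
force: [1.5, 4.2, -1.5]
opening: 0.0131
```

```bash
python3 -c "
from feel import *
p=feel(4)"
```

```text
20.1 rail pos [59.73 -0.36] z 51.100658489708984 rail F [-3.92  1.4 ] -0.8502237150415366 T [ 0.93 -0.11  0.02]
```

Turning freely. Continuing.

Call:
drive_tool([
  [[0, 4, 0, 0, 0, 0, 0], [0, 8, 0, 0, 0, 0, 0], [0, 12, 0, 0, 0, 0, 0], [0, 16, 0, 0, 0, 0, 0], [0, 20, 0, 0, 0, 0, 0], [0, 20, 0, 0, 0, 0, 0]],
])

```text
time_s: 20.6
tool_pos: [0.5611, -0.037, 0.0511]
tcp_rot: [[-0.488, 0.0, 0.873], [-0.873, -0.001, -0.488], [0.001, -1.0, 0.001]]
force: [0.8, 2.2, -2.2]
opening: 0.0136
```

Call:
drive_tool([
  [[0, 4, 0, 0, 0, 0, 0], [0, 8, 0, 0, 0, 0, 0], [0, 12, 0, 0, 0, 0, 0], [0, 16, 0, 0, 0, 0, 0], [0, 20, 0, 0, 0, 0, 0], [0, 20, 0, 0, 0, 0, 0]],
])

```text
time_s: 21.1
tool_pos: [0.5608, -0.0373, 0.051]
tcp_rot: [[-0.756, -0.001, 0.655], [-0.655, -0.002, -0.756], [0.002, -1.0, 0.001]]
force: [-0.4, 0.0, -1.3]
opening: 0.0135
```

```bash
python3 -c "
from feel import *
p=feel(4);save(p,'w8')"
```

```text
21.3 rail pos [60.52 -0.61] z 51.04427304189641 rail F [-0.02 -0.3 ] -1.0626124439651 T [-0.09  0.01 -0.  ]
```

View pics/w8.png

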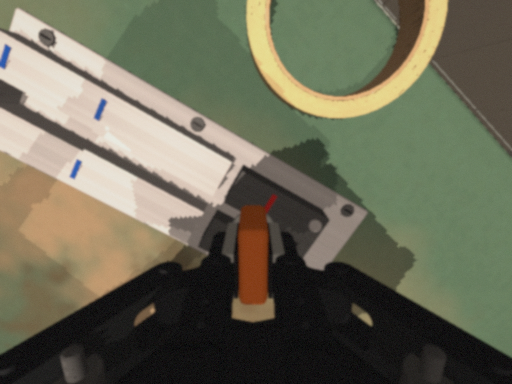

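The wing is at (253,255) and turns with the jaws, its end pointing toward the red line at (270,203). About 60° is done, with forces near zero. Finishing the quarter turn.

Call:
drive_tool([
  [[0, 4, 0, 0, 0, 0, 0], [0, 8, 0, 0, 0, 0, 0], [0, 12, 0, 0, 0, 0, 0], [0, 16, 0, 0, 0, 0, 0], [0, 20, 0, 0, 0, 0, 0], [0, 23, 0, 0, 0, 0, 0], [0, 23, 0, 0, 0, 0, 0]],
])

```text
time_s: 21.88
tool_pos: [0.561, -0.0364, 0.051]
tcp_rot: [[-0.952, -0.0, 0.307], [-0.307, -0.0, -0.952], [0.0, -1.0, 0.0]]
force: [-0.2, 0.3, -0.7]
opening: 0.0133
```

```bash
python3 -c "
from feel import *
p=feel(4)"
```

```text
22.0833 rail pos [59.95 -0.38] z 51.06305351707725 rail F [ 0.61 -0.15] -0.716150203048209 T [-0.04 -0.    0.  ]
```

Call:
drive_tool([
  [[0, 2, 0, 0, 0, 0, 0], [0, 4, 0, 0, 0, 0, 0], [0, 6, 0, 0, 0, 0, 0], [0, 6, 0, 0, 0, 0, 0]],
])

```text
time_s: 22.42
tool_pos: [0.561, -0.0362, 0.051]
tcp_rot: [[-0.978, -0.0, 0.206], [-0.206, -0.0, -0.978], [0.0, -1.0, 0.0]]
force: [-0.5, -0.6, -0.2]
opening: 0.0138
```

```bash
python3 -c "
from feel import *
p=feel(4);save(p,'w9');R=r.state()['tcp_rot'];print(np.degrees(np.arctan2(R[1,2],R[0,2])))"
```

```text
22.6167 rail pos [59.81 -0.33] z 51.05396669899731 rail F [ 0.15 -0.46] -1.0026097355844854 T [-0.   -0.   -0.01]
-78.01442682170916
```

View pics/w9.png

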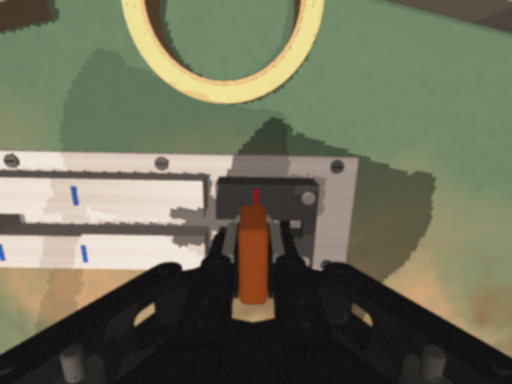

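The wing is now across the slot, in line with the red line at (257,195), with no load. Releasing.

Call:
drive_tool([
  [[0, 0, 0, 0, 0, 0, 40], [0, 0, 0, 0, 0, 0, 40], [0, 0, 0, 0, 0, 0, 40], [0, 0, 0, 0, 0, 0, 40], [0, 0, 0, 0, 0, 0, 40], [0, 0, 0, 0, 0, 0, 40]],
])

```text
time_s: 23.12
tool_pos: [0.5611, -0.0362, 0.0512]
tcp_rot: [[-0.978, 0.0, 0.206], [-0.206, -0.0, -0.978], [-0.0, -1.0, 0.0]]
force: [0.4, -0.1, -0.3]
opening: 0.0342
```

Call:
drive_tool([
  [[0, 0, 0, 0, -8, 0, 40], [0, 0, 0, 0, -20, 0, 40], [0, 0, 0, 0, -40, 0, 40], [0, 0, 0, 0, -65, 0, 40], [0, 0, 0, 0, -95, 0, 40], [0, 0, 0, 0, -125, 0, 40], [0, 0, 0, 0, -140, 0, 40], [0, 0, 0, 0, -140, 0, 40]],
])

```text
time_s: 23.78
tool_pos: [0.5629, -0.0364, 0.1982]
tcp_rot: [[-0.978, 0.01, 0.206], [-0.206, -0.001, -0.978], [-0.01, -1.0, 0.003]]
force: [0.6, -0.5, 1.3]
opening: 0.0345
```

Run:
```python
from held import *
np.set_printoptions(precision=4,suppress=True)
p=vision.read_camera('wrist');save(p,'w10');s=r.state();q=vision.read_camera('side');save(q,'s10')
cl=cloud(p);hs=cv2.cvtColor(p['image'],cv2.COLOR_RGB2HSV)
m=(hs[...,0]<22)&(hs[...,1]>150)&(cl[...,2]>.058)&(cl[...,2]<.075)&(np.hypot(cl[...,0]-.561,cl[...,1]+.036)<.04)
x=cl[m];print(m.sum(),np.percentile(x[:,2],[5,50,95]));C=x[:,:2];(c,wh,a)=cv2.minAreaRect((C*1000).astype(np.float32));print(c,wh,a)
ev,V=np.linalg.eigh(np.cov(C.T));print('wing yaw',np.degrees(np.arctan2(V[1,1],V[0,1])),'target 10.95')
print('rail',(C.mean(0)-[.550,.0226])@np.array([[.1897,.9818],[-.9818,.1897]])*1000,s['time_s'],s['force'])
a=cv2.imread('pics/s10.png');x0,y0=proj(q,[.561,-.036,.04]).astype(int)
b=cv2.resize(a[y0-50:y0+50,x0-50:x0+50],(384,384),interpolation=cv2.INTER_CUBIC)
cv2.imwrite('pics/c10.png',cv2.resize(np.hstack([cv2.imread('pics/w10.png')[:, :],b]),None,fx=.89,fy=.89))
```

```text
523 [0.0651 0.0671 0.0684]
(559.7429809570312, -35.212921142578125) (40.15924072265625, 12.824653625488281) 12.144855499267578
wing yaw -167.45105661256216 target 10.95
rail [58.667   0.1944] 23.8333 [ 0.4658  0.3491 -0.2204]
```

View pics/c10.png

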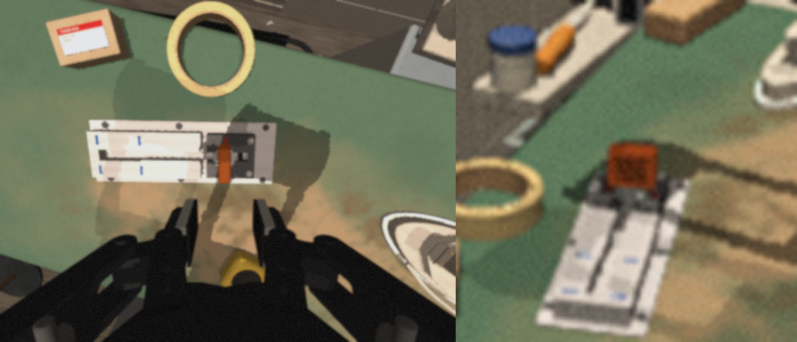

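```bash
python3 -c "
from h import *
print(ticket.hand_in())"
```

```text
the job is handed in; nothing more can be done
None
```

The orange-winged stud is locked across the slot in the lock block and released. I handed the job in at about 24 s on the robot's clock; the hand-in reports no verdict.

- **Path:** I lifted the stud from its holder and lowered it into the entry until the collar touched the rail. It then slid along the slot and met the spring stop at rail x ≈ 58.2 mm. At about 59.6 mm I stopped, with the force reading about 4.5 N as the turn began. It then turned a quarter clockwise.
- **Force:** My readings stayed at about 5 N or less between stud and rail. They were taken only at the end of each move, so brief peaks between them would not show.
- **Last checks:** After I let go and raised the gripper:
  - The wing top was at z 67 mm, which is right for a seated collar.
  - The wing was about 1.5° off square to the slot.
  - The stud stood at rail x ≈ 59–60 mm and the arm was clear of it.
- **Small disagreements:** The wrist camera and the arm's own position differed by about 1 mm (58.7 against 59.8 mm). I saw nothing else on the board disturbed, but I did not measure the bystanders' positions.

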